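# Set up the case photograph: lean the job pad, hold the articulator half open

### The job

Set this case up for its record photograph: take the job pad out of the rack and stand it on its short edge on the bench, cover facing out, leaning back about 15 degrees squarely against the middle of the front of the stacked case pans, and let go of it. Then take the articulator by the metal tongue at its front (never by the stone casts), raise the upper member to 45 degrees without letting it drop shut, and finish while holding it there, because it falls shut by itself. Leave the other things on the bench where they are.

Things in the scene. Friction and masses are not known exactly. Their poses are not given: they have to be found in the camera images.
- job_pad: Spiral-bound pad, hard cover, 148 x 109 x 14 mm, 0.08-0.16 kg. Starts upright in the rack's middle slot, short edge down, cover to the robot. Origin: middle of the back cover. x: along the 148 mm length, up at the start (73 mm to each short edge); y: across, to the spiral (solid from -54 to +49 mm); z: out of the front cover, whose face is at z = 11 mm (14 with the spiral).
- job_rack: Sheet-steel card rack, 76 mm deep, 124 mm wide, fixed. Origin: centre of its underside; x from the low front divider to the high rear one, y along the dividers. Floor 4 mm above the bench, four dividers 61, 69, 77, 85 mm high, three slots 16 mm wide. The outer slots hold paper cards up to 92 mm high; the pad stands in the middle slot and rises to 151 mm.
- case_pans: Two open grey plastic pans, stacked, 138 x 198 mm over the rims, 90 mm high, fixed. Origin: centre of the underside; x away from the robot, across the pans; y along the long side. The front is the long side at -x: its rims stand at x = -69 mm, the top one 84 to 90 mm above the bench, the walls 4 mm behind. Things in the upper pan stay below the rim.
- articulator: Dental articulator, 170 mm long, 134 mm wide, 131 mm high: a metal lower frame with two posts at the rear that carry the hinge, and a hinged upper member; a stone cast is mounted on each. Fixed to the bench. Origin: centre of its underside; -x is its front (roughly towards the robot), y along the hinge axis.
- upper_member: Upper half of the articulator: metal bow with the upper stone cast under it and the thin incisal pin at its front, 0.3 to 0.6 kg in all; falls shut by its weight when let go below 80 degrees. Origin on the hinge axis, midway; -x points along the bow to the tongue, which rises as it opens; y is the hinge axis.
- tongue (a point): Grip point: middle of the metal tongue at the front of the upper member, 132 mm from the hinge axis, 4 mm above it when shut. Flat parallel sides 20 mm apart (across y), 16 mm high, reaching 16 mm ahead of this point (clamp screw 24) and 30 mm behind it to the 40 mm wide bow. The 7 mm incisal pin passes through and stands 22 mm above. The stone cast begins 39 mm behind.
- hinge_axis (a point): Middle of the articulator's hinge axis, 105 mm above the bench; fixed. The axis is along its y.
- upper_hinge (a joint): Opening angle of the upper member in rad: 0 shut (pin on its table), grows as the front rises, end stop 1.75. Hardly any friction; gravity shuts it.
- upper_cast: Stone cast with teeth, 65 x 72 x 30 mm, mounted teeth down under the upper member. Brittle: not to be touched. Origin: middle of its base.
- lower_cast: Stone cast with teeth, 61 x 66 x 33 mm, mounted teeth up on the lower frame. Brittle: not to be touched. Origin: middle of its base.
- stain_bottle: Small bottle, 22 mm across, 42 mm high, standing on the bench; bystander. Origin: centre of its underside.
- spare_cast: Small loose stone cast, 43 x 56 x 22 mm, lying on the bench left of the articulator; bystander. Origin: centre of its underside.
- tape: Roll of tape, 100 mm across, 25 mm high, lying on the bench to the left; bystander. Origin: centre of its underside.

How it is judged:
By the outcome, as a careful person would: the job done as asked, in the order asked, and still so for the second after the job is handed in, while the arm keeps its last pose, push and grip.
It also fails if it takes over 56 s, if anything falls off the work surface, if the arm or the gripper's body presses on something with over 40 N, if the wrist force passes 120 N, or if a joint passes its speed limit or range.

### The arm

A 6-joint arm with a two-finger parallel gripper is mounted at the origin on a cart in front of the work surface, level with it; the furniture and walls round the work are solid. World frame = base frame: x ahead of the robot, y to its left, z up, the work surface at z = 0. Lengths are in m, angles in degrees, forces in N, time in s.
With the tool pointing down it reaches from about 0.3 to 0.75 m from the base axis. Payload 8.5 kg.
Tool frame: the origin (TCP) lies on the centre line of the jaws, within the pads' length; the fingertips stand 25 mm ahead of it and the grasp point (between the pads) lies 6 mm ahead of it; z points along the fingers, y is the line along which they close (so a half turn about z gives the same grasp; the last joint's range is limited). The gripper opens to 85 mm and grips with 20 to 120 N. Pads are 22 mm wide; open, the fingers measure 114 mm over their backs; the gripper's body (76 mm by 85 mm) begins 54 mm behind the grasp point. The pads swing forward as they close: fully open they stand 13 mm farther back than shut.
Start: joints at [-81.893, 21.807, 74.336, -0, 83.858, -12.336], TCP at [0.192, -0.515, 0.256] pointing down, gripper open.
Joint ranges: [-178.18, 178.18], [-50.72, 133.34], [12.68, 142.11], [-81.47, 261.47], [9.98, 163.14], [-165.26, 165.26]. Speed limits (degrees/s): [136.94, 136.94, 180, 180, 180, 180].

### API

Orientations are given as a 3x3 rotation matrix whose columns are the frame's x, y, z axes.
In Python, from rig import telemetry, optics, env gives the robot as it stands.
- The arm moves only by the tool send_rows, never from a script. Its argument "deltas" is a list that holds one entry, the list of rows, each a list of 7 numbers: the shift along the tool's x, y, z in m, then the turn, a rotation vector about the tool's x, y, z in rad, then the opening, from -1 (shut) to 1 (fully open), so that 0 is half open. In form: [[[x, y, z, ax, ay, az, grip], ...]]. A call has 1 to 12 rows; each row shifts and turns the commanded pose from where the row before left it, along the tool's axes as they then stand; what a row does not reach is not made up. A row lasts 1/8 s, in which the tool goes at most 62.5 mm and 10.7 degrees, less where a joint would pass 70% of its speed; a pose out of reach is approached as far as the arm can. A call is refused whole if a number of a shift passes 0.0625 or a number of a turn 0.188, either way. A call with a gripper value outside its range is refused whole. The fingers move at their own pace and stop on an object; "squeeze" is the grip in N (left out, the last holds). Time passes only in rows, so rows that do not move let the fingers close. It gives the time, the measured TCP pose, the force, the opening and the grip force at its end, in the units of the state.
- telemetry.observe(): the state, without advancing time (a new reading comes with each control period).
- optics.get_image(name): name is "scene" or "top"; returns a dict with "image" (400x640x3 uint8, red, green, blue), "range_z" (400x640 float32, m along the optical axis (not along the pixel's ray), 0 where there is no reading), "K" (3x3 intrinsics, pixels), "rvec" (rotation vector, rad) and "tvec" (3), from world to camera coordinates, as OpenCV has them. Camera axes: x right, y down, z forward; pixel columns grow to the right and rows downward; lengths in m; the calibration is good to about 2 mm. A picture is of the moment at which its call begins.
- env.close_job(): hands the job in; it is judged then, once.
The state is a dict: "time_s": time; "q": joint angles; "qvel": joint speeds; "joint_efforts": joint torques, N m; "position": TCP position; "tool_rot": TCP orientation; "ft_force": force on the tool from outside, world axes, zero at the start; "wrist_torque": the same for the moment, N m; "grip_width": finger opening in m; "gripper_force": force on a finger pad.
Only numpy, scipy, OpenCV 4.12 (cv2) and the standard library are available. Lean on these libraries where they do the work, as an engineer would, in place of code of your own. Each camera call takes 0.05 s, during which the arm holds its last target. There are 200 camera calls.

## Working session

There is one attempt and no reset: what is moved stays moved. The work goes in short steps, Python scripts to look and compute and a tool call to move; the robot and the scene stay as the last step left them, time stands still between calls to the robot, and variables do not carry over. Pictures are saved under pics/ and viewed, at most 10 in all, crops included, and the job is handed in when it is done.

Besides the shell and the picture viewer there is one more tool, called after ">>>" by a JSON object that holds its "fn" and its "kwargs", one argument or row to a line. send_rows: Moves the arm, as the interface text tells. Its arguments: {"type":"object","properties":{"deltas":{"type":"array"},"squeeze":{"type":"number"}},"required":["deltas"]}

```bash
mkdir -p pics; ls
cat > h.py <<'E'
import numpy as np, cv2
from rig import telemetry, optics, env
def grab(n):
    d=optics.get_image(n); R=cv2.Rodrigues(np.array(d['rvec'],float))[0]; t=np.array(d['tvec'],float).ravel()
    K=np.array(d['K']); z=d['range_z']; v,u=np.mgrid[0:400,0:640]
    P=np.stack([(u-K[0,2])/K[0,0]*z,(v-K[1,2])/K[1,1]*z,z],-1)
    W=(P-t)@R; W[z==0]=np.nan
    d.update(R=R,t=t,W=W); return d
def save(d,n): cv2.imwrite('pics/'+n,d['image'][:,:,::-1])
def ray(d,u,v,zz):
    K=np.array(d['K']); r=d['R'].T@np.array([(u-K[0,2])/K[0,0],(v-K[1,2])/K[1,1],1]); c=-d['R'].T@d['t']
    return c+r*(zz-c[2])/r[2]
E
python3 - <<'E'
from h import *
s=telemetry.observe(); print(s['time_s'],s['position'],s['tool_rot'],s['grip_width'],s['ft_force'])
a=grab('scene');b=grab('top')
save(a,'s1.png');save(b,'t1.png')
for d in (a,b): print(-d['R'].T@d['t'],d['R'].round(2).tolist(),np.array(d['K'])[0,0])
E
```

```text
pics
0.0 [ 0.19206122 -0.51511341  0.25572344] [[ 9.37015485e-01  3.49287740e-01 -2.37562825e-04]
 [ 3.49287719e-01 -9.37014477e-01  1.39987804e-03]
 [ 2.66360429e-04 -1.39468517e-03 -9.99998992e-01]] 0.08536533204701333 [ 0.43512502 -0.211828    0.11026712]
[-0.45005735  0.73065622  0.6098151 ] [[-0.59, -0.81, 0.01], [-0.34, 0.23, -0.91], [0.73, -0.54, -0.41]] 506.1993844803976
[0.39429279 0.0098485  1.31631737] [[0.02, -1.0, -0.02], [-1.0, -0.02, -0.05], [0.05, 0.02, -1.0]] 375.89620294683664
```

View pics/s1.png

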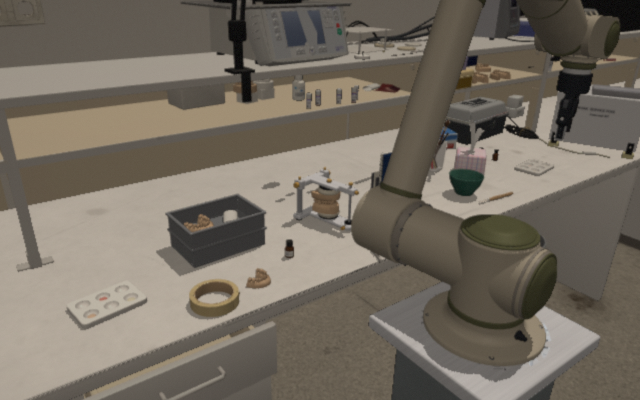

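View pics/t1.png

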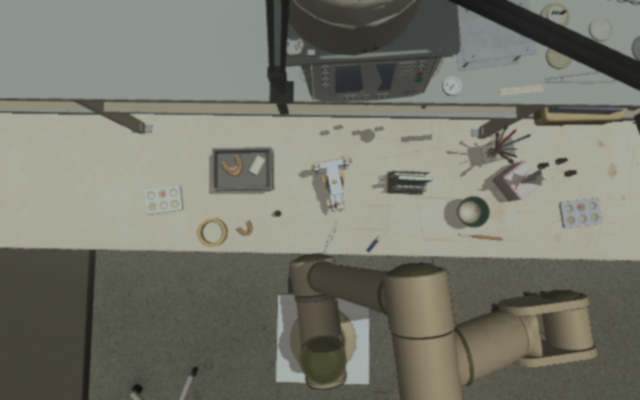

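The scene view shows the pans near (215,230), the articulator near (325,205), and the rack partly hidden by the arm near (385,170). In the top view the pans are at (242,170), the articulator at (332,185), and the rack at (408,182).

```bash
python3 - <<'E'
from h import *
b=grab('top');W=b['W']
def rect(name,r0,r1,c0,c1,zl,zh):
    w=W[r0:r1,c0:c1].reshape(-1,3); m=(w[:,2]>zl)&(w[:,2]<zh); p=w[m]
    if len(p)<4: print(name,len(p)); return
    (c,s,a)=cv2.minAreaRect(p[:,:2].astype(np.float32)); print(name,len(p),np.round(c,4),np.round(s,4),round(a,2),'zmed',np.median(p[:,2]).round(4), p[:,2].max().round(4))
    return p
rect('pan rim',140,205,200,285,.08,.1)
rect('rack all',160,205,375,440,.03,.2)
rect('pad',160,205,375,440,.125,.2)
rect('cards',160,205,375,440,.075,.1)
rect('art',145,220,305,360,.09,.2)
rect('pin',190,220,305,360,.1,.2)
print('bench',np.nanmedian(W[215:240,340:360,2]))
np.set_printoptions(linewidth=250)
print((W[165:200,384:434:2,2]*1000).round(0)[:, :])
x0=np.nanmean(W[165,384:434],0);print(W[165,384],W[199,434])
for (n,r0,r1,c0,c1) in (('rack',155,210,370,445),('art',145,220,295,370)):
    cv2.imwrite(f'pics/{n}.png',cv2.resize(b['image'][r0:r1,c0:c1,::-1],None,fx=7 if n=='rack' else 7,fy=7,interpolation=cv2.INTER_CUBIC))
# shelf
print('shelf z rows',[(r,W[r,340].round(3).tolist()) for r in (60,95,100,104,108,112,118)])
E
python3 -c "
import cv2,numpy as np
a=cv2.imread('pics/rack.png');b=cv2.imread('pics/art.png')
h=max(a.shape[0],b.shape[0]);f=lambda i:cv2.copyMakeBorder(i,0,h-i.shape[0],0,0,cv2.BORDER_CONSTANT)
c=np.hstack([f(a),f(b)]);print(c.shape);c=cv2.resize(c,None,fx=.76,fy=.76);cv2.imwrite('pics/z1.png',c)"
```

```text
pan rim 522 [0.5727 0.2779] [0.1384 0.1972] 1.71 zmed 0.0901 0.0991
rack all 693 [ 0.5412 -0.2766] [0.1209 0.06  ] 88.39 zmed 0.08 0.1555
pad 166 [ 0.5406 -0.2744] [0.1068 0.0127] 89.49 zmed 0.1504 0.1555
cards 195 [ 0.5454 -0.2753] [0.1182 0.0515] 88.33 zmed 0.0866 0.1
art 802 [ 0.5318 -0.0061] [0.1248 0.1748] 79.27 zmed 0.114 0.1345
pin 160 [ 0.4691 -0.0348] [0.0676 0.0387] 1.2 zmed 0.1162 0.1345
bench 0.001103937035608599
[[  3.  -1.  -3.   7.   6.   3.  -5.  -1.  -0.   3.  -6.  -3.   3.   6.   5.  -1.   6.   7.   1.   4.   1.   3.   4.   2.   2.]
 [  1.   1.   5.   4.   1.   0.   4.   5.   5.   4.   2.   3.  -2.   0.   1.   4.  -1.   1.   3.   3.  -6.  -3.   1.   5.  -1.]
 [  0.   3.   3.  -1.   5.   3.  -2.   2.   0.  -2.   2.   3.  -2.   1.   6.   0.   0.  -1.   1.   2.   6.   1.   5.   3.   4.]
 [  1.   3.   1.   7.   1.   7.   1.   5.   4.   4.   5.   0.   7.  -0.   4.  -4.   2.   1.   5.  -0.   0.   3.  -2.   2.   2.]
 [ -3.   1.   0.  -1.  -0.  -2.  -2.  -1.  -3.  -0.   0.   0.   2.   2.   3.   6.   1.  -4.   1.   3.   4.   5.   3.  -1.   2.]
 [ -1.   5.   3.  -1.  -0.   1.
[... 3426 characters left out ...]
[  6.   1.  -1.   3.   0.   1.   1.   5.  -5.   4.  -2.   0.  -0.  -3.   3.   1.  -4.   6.  -1.   1.   2.  -1.   6.   1.  -1.]
 [  4.   1.   5.  -3.  -5.  -3.  -3.  -4.   3.  -0.   3.   6.   1.   1.   2.  -0.  -1.   1.  -3.   3.  -0.  -1.   2.   2.   4.]
 [  4.  -0.   1.   1.  -2.   0.   1.   7.  -1.  -0.   2.   2.  -3.   0.  -1.   1.  -1.   5.   3.  -1.   1.  -3.   3.   2.  -1.]]
[ 0.603146   -0.20484809  0.00301683] [ 0.48631739 -0.37826762  0.00513505]
shelf z rows [(60, [0.74, -0.023, 0.539]), (95, [0.704, -0.029, 0.426]), (100, [0.699, -0.03, 0.405]), (104, [0.702, -0.032, 0.365]), (108, [0.726, -0.037, 0.252]), (112, [0.714, -0.037, 0.256]), (118, [0.769, -0.049, -0.0])]
(525, 1050, 3)
```

View pics/z1.png

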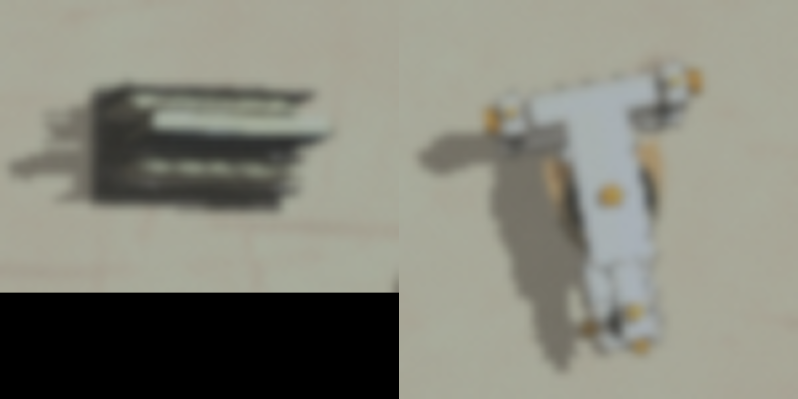

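The crop shows the pad's pale top edge at about (240,125) in the rack, spiral end to the left. The articulator's bow runs from its hinge bar at about (600,100) to the tongue and pin at about (625,325). It is yawed about +10 degrees.

Run:
```python
from h import *
ds=[grab('top') for _ in range(4)]
W=np.nanmean([d['W'] for d in ds],0); img=ds[0]['image']
def sel(r0,r1,c0,c1,zl,zh):
    w=W[r0:r1,c0:c1]; m=(w[...,2]>zl)&(w[...,2]<zh); return w[m], np.argwhere(m)+[r0,c0]
p,_=sel(160,205,375,440,.146,.158)
A=np.c_[p[:,1]-p[:,1].mean(),np.ones(len(p))]; k=np.linalg.lstsq(A,p[:,0],rcond=None)[0]
print('pad top: slope deg',np.degrees(np.arctan(k[0])),'mean',p.mean(0),'x resid range',np.ptp(p[:,0]-A@k),'y',p[:,1].min(),p[:,1].max())
# pans rim
p,_=sel(140,205,200,285,.085,.097); c,s,a=cv2.minAreaRect(p[:,:2].astype(np.float32)); print('pan',c,s,a)
f=[]  # front rim: per column lowest row
for col in range(218,268,3):
    w=W[175:205,col]; m=(w[:,2]>.085)&(w[:,2]<.097)
    if m.any(): f.append(w[m][w[m][:,0].argmin()][:2])
f=np.array(f); kk=np.polyfit(f[:,1],f[:,0],1); print('front rim line x=',kk, 'deg',np.degrees(np.arctan(kk[0])),'at y=.278',np.polyval(kk,.278))
# articulator: bow centerline
p,_=sel(145,220,305,360,.105,.128)
for xa in np.arange(.44,.62,.01):
    q=p[abs(p[:,0]-xa)<.005]
    if len(q)>3: print(round(xa,3),len(q),'y %.4f %.4f mid %.4f z %.4f'%(q[:,1].min(),q[:,1].max(),(q[:,1].min()+q[:,1].max())/2,np.median(q[:,2])))
# gold screws by colour
hsv=cv2.cvtColor(img,cv2.COLOR_RGB2HSV); sub=np.zeros((400,640),np.uint8); sub[145:220,295:370]=1
m=((hsv[...,0]<28)&(hsv[...,0]>12)&(hsv[...,1]>95)&(hsv[...,2]>90)).astype(np.uint8)*sub
n,l,st,ce=cv2.connectedComponentsWithStats(m)
for i in range(1,n): print(ce[i].round(1),st[i][4],np.nanmedian(W[l==i],0).round(4), ray(ds[0],*ce[i],.105).round(4))
```

```text
pad top: slope deg 1.502191588917768 mean [ 0.54065484 -0.27507328  0.15082985] x resid range 0.011387339118908768 y -0.32643201002550093 -0.2248875004475022
pan (0.5727444887161255, 0.27752408385276794) (0.1384301483631134, 0.1965656578540802) 1.7944177389144897
front rim line x= [-0.04344948  0.51708102] deg -2.4879068973756624 at y=.278 0.5050020650008477
0.44 9 y -0.0509 -0.0378 mid -0.0444 z 0.1144
0.45 23 y -0.0538 -0.0346 mid -0.0442 z 0.1171
0.46 10 y -0.0537 -0.0344 mid -0.0440 z 0.1176
0.47 21 y -0.0504 -0.0311 mid -0.0407 z 0.1175
0.48 19 y -0.0470 -0.0281 mid -0.0375 z 0.1168
0.49 32 y -0.0534 -0.0182 mid -0.0358 z 0.1141
0.5 38 y -0.0534 -0.0148 mid -0.0341 z 0.1140
0.51 38 y -0.0533 -0.0146 mid -0.0339 z 0.1141
0.52 45 y -0.0499 -0.0050 mid -0.0274 z 0.1141
0.53 43 y -0.0501 -0.0079 mid -0.0290 z 0.1140
0.54 42 y -0.0465 -0.0078 mid -0.0271 z 0.1137
0.55 39 y -0.0430 -0.0044 mid -0.0237 z 0.1140
0.56 38 y -0.0430 -0.0011 mid -0.0220 z 0.1138
0.57 67 y -0.0397 0.0475 mid 0.0039 z 0.1138
0.58 84 y -0.0494 0.0475 mid -0.0009 z 0.1141
0.59 101 y -0.0815 0.0412 mid -0.0201 z 0.1143
0.6 62 y -0.0811 -0.0006 mid -0.0408 z 0.1136
0.61 11 y -0.0776 -0.0581 mid -0.0679 z 0.1170
[350.2 160. ] 4 [ 0.6003 -0.0778  0.1135] [ 0.6017 -0.0791  0.105 ]
[312.2 167.4] 5 [0.5757 0.0442 0.1138] [0.5759 0.0438 0.105 ]
[334.5 181.5] 4 [ 0.5292 -0.0286  0.1211] [ 0.531  -0.0291  0.105 ]
[340. 210.] 1 [ 0.4387 -0.0477  0.1144] [ 0.4391 -0.0481  0.105 ]
```

```bash
cat >> h.py <<'E'
from scipy.linalg import fractional_matrix_power as fmp
from scipy.spatial.transform import Rotation as Ro
def frame(y,z):
    y,z=np.array(y,float),np.array(z,float); z/=np.linalg.norm(z); y-=z*(y@z); y/=np.linalg.norm(y)
    return np.c_[np.cross(y,z),y,z]
def mat(R,p): T=np.eye(4); T[:3,:3]=R; T[:3,3]=p; return T
def plan(N,R,p,frm=None):
    s=telemetry.observe(); T0=mat(np.array(s['tool_rot']),s['position']) if frm is None else frm
    D=np.real(fmp(np.linalg.inv(T0)@mat(R,p),1/N)); print(N,'x',np.r_[D[:3,3],Ro.from_matrix(D[:3,:3]).as_rotvec()].round(4).tolist()); return mat(R,p)
E
python3 - <<'E'
from h import *
d=np.radians
b=grab('top');w=b['W'][120:245,420:520].reshape(-1,3);m=w[:,2]>.1;print('tall near right: max z',np.nanmax(w[:,2]),'x',w[m][:,0].min(),'y',w[m][:,1].max())
R=frame([np.cos(d(-1.5)),np.sin(d(-1.5)),0],[0,0,-1])
T=plan(12,R,[.5407,-.275,.33])
plan(4,R,[.5407,-.275,.138],T)
E
```

```text
tall near right: max z 0.236548408876663 x 0.5336887010143487 y -0.2915936573709767
12 x [0.0358, 0.011, -0.0061, -0.0, -0.0, -0.099]
4 x [0.0, 0.0, 0.048, 0.0, 0.0, 0.0]
```

>>> {"fn": "send_rows", "kwargs": {
  "deltas": [
    [[0, 0, -0.037, 0, 0, 0, 1], [0, 0, -0.037, 0, 0, 0, 1], [0.0358, 0.011, 0, 0, 0, -0.099, 1], [0.0358, 0.011, 0, 0, 0, -0.099, 1], [0.0358, 0.011, 0, 0, 0, -0.099, 1], [0.0358, 0.011, 0, 0, 0, -0.099, 1], [0.0358, 0.011, 0, 0, 0, -0.099, 1], [0.0358, 0.011, 0, 0, 0, -0.099, 1], [0.0358, 0.011, 0, 0, 0, -0.099, 1], [0.0358, 0.011, 0, 0, 0, -0.099, 0.5], [0.0358, 0.011, 0, 0, 0, -0.099, 0.3], [0.0358, 0.011, 0, 0, 0, -0.099, 0.0]]
  ],
  "squeeze": 40
}}

```text
time_s: 1.9
position: [0.5077, -0.3407, 0.3301]
tool_rot: [[0.219, 0.976, -0.0], [0.976, -0.219, 0.0], [0.0, -0.0, -1.0]]
ft_force: [-0.2, -0.1, -1.0]
grip_width: 0.0424
gripper_force: 0.0
```

>>> {"fn": "send_rows", "kwargs": {
  "deltas": [
    [[0.0358, 0.011, 0, 0, 0, -0.099, 0], [0.0358, 0.011, 0, 0, 0, -0.099, 0], [0, 0, 0, 0, 0, 0, 0]]
  ]
}}

```text
time_s: 2.28
position: [0.5418, -0.273, 0.3305]
tool_rot: [[0.022, 1.0, 0.0], [1.0, -0.022, 0.0], [0.0, 0.0, -1.0]]
ft_force: [-0.4, 0.1, 0.3]
grip_width: 0.0423
gripper_force: 0.0
```

Run:
```python
from h import *
s=telemetry.observe(); print(s['time_s'],s['position'],s['grip_width'],s['q'],s['ft_force'])
d=np.radians
R=frame([np.cos(d(-1.5)),np.sin(d(-1.5)),0],[0,0,-1])
T=plan(1,R,[.5407,-.275,.33]);T=plan(4,R,[.5407,-.275,.138])
a=grab('scene'); cv2.imwrite('pics/s2.png',cv2.resize(a['image'][100:260,270:530,::-1],None,fx=3,fy=3))
```

```text
2.275 [ 0.54177892 -0.27299017  0.33053712] 0.042272776818002636 [-3.79159488e+01  2.57207059e+01  5.59264572e+01  1.50056596e-02
  9.83440656e+01 -3.66296180e+01] [-0.37714663  0.14471232  0.32805774]
1 x [-0.002, -0.001, 0.0005, 0.0003, -0.0001, 0.0038]
4 x [-0.0005, -0.0003, 0.0481, 0.0001, -0.0, 0.0009]
```

View pics/s2.png

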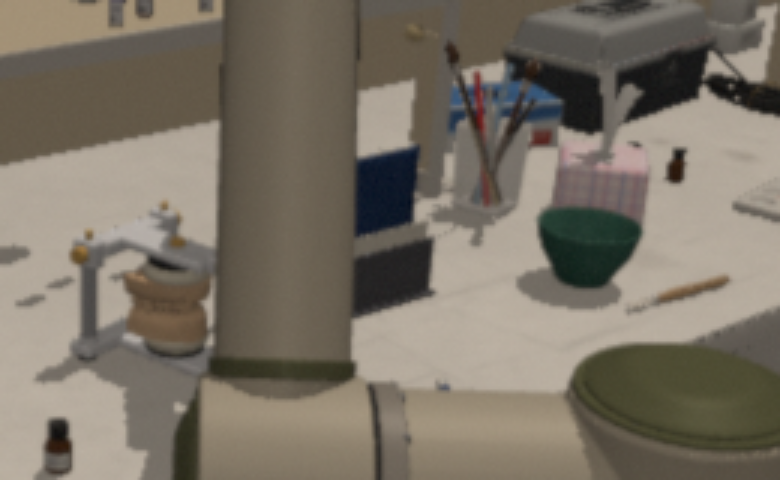

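The upper arm hides the gripper in this view. The blue pad cover is visible at about (385,190) in the crop, standing in the rack. The measured pose agrees, so I go down.

>>> {"fn": "send_rows", "kwargs": {
  "deltas": [
    [[-0.002, -0.001, 0.048, 0, 0, 0.004, 0], [0, 0, 0.048, 0, 0, 0, 0], [0, 0, 0.048, 0, 0, 0, 0], [0, 0, 0.024, 0, 0, 0, 0], [0, 0, 0.024, 0, 0, 0, 0], [0, 0, 0, 0, 0, 0, 0]]
  ]
}}

```text
time_s: 3.08
position: [0.5389, -0.2777, 0.1368]
tool_rot: [[0.032, 0.999, -0.003], [0.999, -0.032, 0.002], [0.002, -0.003, -1.0]]
ft_force: [0.1, 0.0, 1.6]
grip_width: 0.0431
gripper_force: 0.0
```

>>> {"fn": "send_rows", "kwargs": {
  "deltas": [
    [[0, 0, 0, 0, 0, 0, -1], [0, 0, 0, 0, 0, 0, -1], [0, 0, 0, 0, 0, 0, -1], [0, 0, 0, 0, 0, 0, -1]]
  ],
  "squeeze": 40
}}

```text
time_s: 3.58
position: [0.5404, -0.2775, 0.1396]
tool_rot: [[0.03, 1.0, 0.002], [1.0, -0.03, -0.002], [-0.002, 0.002, -1.0]]
ft_force: [0.0, -1.2, 5.1]
grip_width: 0.0098
gripper_force: 41.1
```

>>> {"fn": "send_rows", "kwargs": {
  "deltas": [
    [[0, 0, -0.02, 0, 0, 0, -1], [0, 0, -0.03, 0, 0, 0, -1], [0, 0, -0.04, 0, 0, 0, -1], [0, 0, -0.04, 0, 0, 0, -1], [0, 0, -0.03, 0, 0, 0, -1], [0, 0, 0, 0, 0, 0, -1]]
  ]
}}

```text
time_s: 4.32
position: [0.5402, -0.2771, 0.3003]
tool_rot: [[0.03, 1.0, 0.003], [1.0, -0.03, -0.002], [-0.002, 0.003, -1.0]]
ft_force: [0.4, -0.1, -2.2]
grip_width: 0.0102
gripper_force: 40.2
```

Run:
```python
from h import *
s=telemetry.observe(); print(s['time_s'],s['position'],s['grip_width'],s['ft_force'],s['gripper_force'])
a=grab('scene'); b=grab('top')
i1=cv2.resize(a['image'][60:260,240:500,::-1],None,fx=2,fy=2);i2=cv2.resize(b['image'][130:230,360:450,::-1],None,fx=3,fy=4)
i2=i2[:400];cv2.imwrite('pics/s3.png',np.hstack([i1,i2]))
for n,d in (('s',a),('t',b)):
    W=d['W'];im=d['image'].astype(int);m=(im[...,2]>im[...,0]*1.6)&(im[...,2]>50)&(abs(W[...,0]-.54)<.05)&(abs(W[...,1]+.275)<.08)&(W[...,2]>.1)
    p=W[m]; print(n,len(p),p.min(0) if len(p) else '',p.max(0) if len(p) else '')
```

```text
4.325 [ 0.54020591 -0.27709383  0.30027488] 0.01019597259186365 [ 0.42898468 -0.10286191 -2.17044484] 40.241761207580566
s 8 [ 0.5314966  -0.32478928  0.30447008] [ 0.53800208 -0.30228202  0.31062904]
t 0
```

View pics/s3.png

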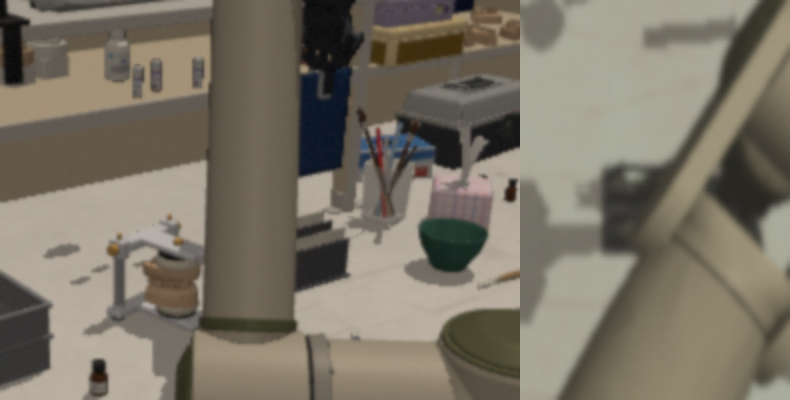

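The pad (blue, at about (325,120)) hangs squarely from the gripper, clear of the rack. Next is the transit to a point in front of the pans.

```bash
cat >> h.py <<'E'
def padpose(lean=15,psi=2.0,out=0.,up=0.,rim=(.5043,.2753),L=.1356):
    a,s=np.radians(lean),np.radians(psi); f=np.array([np.cos(s),np.sin(s),0])
    u=np.sin(a)*f+np.array([0,0,np.cos(a)]); y=np.cos(a)*f-np.array([0,0,np.sin(a)])
    R=frame(y,-u); p=np.array([*rim,0])-f*(.09*np.tan(a))
    return R,p+u*L-R[:,1]*.0055-R[:,0]*.0025-f*out+np.array([0,0,up])
E
python3 - <<'E'
from h import *
R,p=padpose(out=.05,up=.168);print(p,padpose()[1]); T=plan(12,R,p)
R,p=padpose(out=.05,up=.02); T=plan(4,R,p,T)
E
```

```text
[0.4600821  0.27125435 0.30040305] [0.51005164 0.27299933 0.13240305]
12 x [0.0457, -0.0066, 0.0005, 0.0217, -0.0008, -0.0054]
4 x [0.0, 0.0096, 0.0357, 0.0, -0.0, -0.0]
```

>>> {"fn": "send_rows", "kwargs": {
  "deltas": [
    [[0.0457, -0.0066, 0.0005, 0.0217, -0.0008, -0.0054, -1], [0.0457, -0.0066, 0.0005, 0.0217, -0.0008, -0.0054, -1], [0.0457, -0.0066, 0.0005, 0.0217, -0.0008, -0.0054, -1], [0.0457, -0.0066, 0.0005, 0.0217, -0.0008, -0.0054, -1], [0.0457, -0.0066, 0.0005, 0.0217, -0.0008, -0.0054, -1], [0.0457, -0.0066, 0.0005, 0.0217, -0.0008, -0.0054, -1], [0.0457, -0.0066, 0.0005, 0.0217, -0.0008, -0.0054, -1], [0.0457, -0.0066, 0.0005, 0.0217, -0.0008, -0.0054, -1], [0.0457, -0.0066, 0.0005, 0.0217, -0.0008, -0.0054, -1], [0.0457, -0.0066, 0.0005, 0.0217, -0.0008, -0.0054, -1], [0.0457, -0.0066, 0.0005, 0.0217, -0.0008, -0.0054, -1], [0.0457, -0.0066, 0.0005, 0.0217, -0.0008, -0.0054, -1]]
  ]
}}

```text
time_s: 5.92
position: [0.4601, 0.2727, 0.2991]
tool_rot: [[-0.035, 0.965, -0.261], [0.999, 0.034, -0.011], [-0.002, -0.261, -0.965]]
ft_force: [1.0, 0.2, -1.0]
grip_width: 0.0103
gripper_force: 40.1
```

>>> {"fn": "send_rows", "kwargs": {
  "deltas": [
    [[0, 0, 0, 0, 0, 0, -1], [0, 0, 0, 0, 0, 0, -1]]
  ]
}}

```text
time_s: 6.18
position: [0.4607, 0.2709, 0.2996]
tool_rot: [[-0.035, 0.965, -0.259], [0.999, 0.034, -0.011], [-0.002, -0.26, -0.966]]
ft_force: [0.2, -0.9, -1.8]
grip_width: 0.0102
gripper_force: 40.1
```

Run:
```python
from h import *
s=telemetry.observe(); print(s['time_s'],s['position'],s['grip_width'],s['ft_force'],np.array(s['q']).round(1))
R,p=padpose(out=.05,up=.168); T=plan(1,R,p)
R,p=padpose(out=.05,up=.02); T=plan(4,R,p)
a=grab('scene');save(a,'s4.png')
```

```text
6.175 [0.46071136 0.27091126 0.2995785 ] 0.010224551381150407 [ 0.24403918 -0.8720646  -1.7965934 ] [ 16.2  24.6  64.    3.7 106.   14.7]
1 x [0.0004, -0.0008, -0.0006, -0.0007, 0.002, -0.0001]
4 x [0.0001, 0.0094, 0.0356, -0.0002, 0.0005, -0.0]
```

View pics/s4.png

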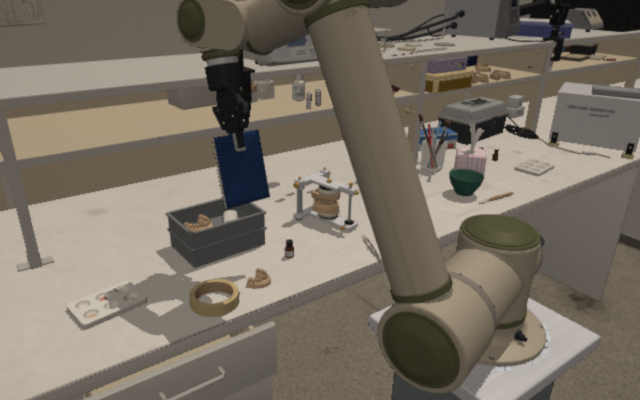

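The pad (242,170) hangs tilted in front of the pans at (215,230). The bottle (290,248), the small cast (258,280) and the tape (215,297) are all clear.

Run:
```python
from h import *
R,p=padpose(out=.025,up=.015); T=plan(4,R,p)
a=grab('scene');W=a['W'];im=a['image'].astype(int)
# front rim from scene view
f=np.array([np.cos(np.radians(2)),np.sin(np.radians(2)),0]); c=np.array([.5727,.2775,0]); l=np.array([-f[1],f[0],0])
q=(W-c); X=q@f; Y=q@l
m=(abs(Y)<.09)&(W[...,2]>.082)&(W[...,2]<.093)&(X<-.055)&(X>-.085)
for y0 in (-.07,-.035,0,.035,.07):
    k=m&(abs(Y-y0)<.018); print(y0,k.sum(),np.nanmedian(X[k]),np.nanpercentile(X[k],5) if k.any() else '')
# pad in hand: blue cover
b=(im[...,2]>im[...,0]*1.5)&(im[...,2]>40)&(W[...,2]>.12)&(abs(Y)<.1)&(abs(X)<.25)
P=W[b]; n=np.linalg.svd(P-P.mean(0),full_matrices=False)[2][2]; n*=-np.sign(n[0]); print(len(P),'cover normal',n,'lean',np.degrees(np.arcsin(n[2])),'yaw',np.degrees(np.arctan2(-n[1],-n[0])))
s=telemetry.observe();Q=(P-s['position'])@np.array(s['tool_rot']); print('pad cover in tool',Q.min(0),Q.max(0),np.percentile(Q,[2,50,98],axis=0))
```

```text
4 x [0.0002, 0.0157, 0.0353, -0.0, 0.0004, -0.0002]
-0.07 47 -0.06568842588581073 -0.06927321066867363
-0.035 52 -0.06613798747403954 -0.06991207984470203
0 58 -0.06654367310298581 -0.06974752364597891
0.035 60 -0.06582332157930834 -0.06896547807977949
0.07 60 -0.06604468478573018 -0.06996483159780177
2690 cover normal [-0.96645979 -0.03358118  0.254613  ] lean 14.750655001420524 yaw 1.9900321031175003
pad cover in tool [-0.05030848 -0.01084213 -0.01050155] [0.05236615 0.00047235 0.13577248] [[-0.04749376 -0.00923147 -0.00631748]
 [ 0.0034841  -0.00566885  0.06508331]
 [ 0.04910288 -0.00198524  0.12933113]]
```

>>> {"fn": "send_rows", "kwargs": {
  "deltas": [
    [[0, 0.0157, 0.0353, 0, 0, 0, -1], [0, 0.0157, 0.0353, 0, 0, 0, -1], [0, 0.0157, 0.0353, 0, 0, 0, -1], [0, 0.0157, 0.0353, 0, 0, 0, -1], [0, 0, 0, 0, 0, 0, -1], [0, 0, 0, 0, 0, 0, -1]]
  ]
}}

```text
time_s: 7.02
position: [0.4857, 0.2717, 0.1496]
tool_rot: [[-0.035, 0.966, -0.256], [0.999, 0.033, -0.009], [-0.001, -0.256, -0.967]]
ft_force: [-0.5, -0.3, -1.1]
grip_width: 0.0097
gripper_force: 40.1
```

Run:
```python
from h import *
s=telemetry.observe(); print(s['time_s'],s['position'],s['grip_width'],s['ft_force'])
R,p=padpose(out=.008,up=.004); T=plan(3,R,p)
plan(1,*padpose(out=0,up=.004),T)
# directions in tool frame
print('f',(R.T@[np.cos(.035),np.sin(.035),0]).round(3),'down',(R.T@[0,0,-1]).round(3))
```

```text
7.025 [0.48570368 0.27171209 0.14963604] 0.009731421087912159 [-0.46495514 -0.32456931 -1.05596391]
3 x [0.0001, 0.0064, 0.0029, 0.0011, 0.0002, -0.0002]
1 x [0.0, 0.0077, -0.0021, -0.0, -0.0, -0.0]
f [ 0.     0.966 -0.259] down [0.    0.259 0.966]
```

>>> {"fn": "send_rows", "kwargs": {
  "deltas": [
    [[0, 0.0064, 0.0029, 0.001, 0, 0, -1], [0, 0.0064, 0.0029, 0.001, 0, 0, -1], [0, 0.0064, 0.0029, 0.001, 0, 0, -1], [0, 0, 0, 0, 0, 0, -1], [0, 0, 0, 0, 0, 0, -1]]
  ]
}}

```text
time_s: 7.65
position: [0.5014, 0.2726, 0.1347]
tool_rot: [[-0.035, 0.965, -0.26], [0.999, 0.034, -0.01], [-0.001, -0.261, -0.965]]
ft_force: [0.4, -0.2, -0.4]
grip_width: 0.0101
gripper_force: 40.0
```

>>> {"fn": "send_rows", "kwargs": {
  "deltas": [
    [[0, 0.0019, -0.0005, 0, 0, 0, -1], [0, 0.0019, -0.0005, 0, 0, 0, -1], [0, 0.0019, -0.0005, 0, 0, 0, -1], [0, 0, 0, 0, 0, 0, -1], [0, 0, 0, 0, 0, 0, -1]]
  ]
}}

```text
time_s: 8.28
position: [0.5073, 0.2728, 0.1347]
tool_rot: [[-0.035, 0.965, -0.26], [0.999, 0.034, -0.01], [-0.001, -0.261, -0.965]]
ft_force: [0.4, -0.2, -0.9]
grip_width: 0.0102
gripper_force: 40.1
```

>>> {"fn": "send_rows", "kwargs": {
  "deltas": [
    [[0, 0.0019, -0.0005, 0, 0, 0, -1], [0, 0, 0, 0, 0, 0, -1]]
  ]
}}

```text
time_s: 8.52
position: [0.5094, 0.2729, 0.1347]
tool_rot: [[-0.035, 0.965, -0.26], [0.999, 0.034, -0.01], [-0.001, -0.26, -0.965]]
ft_force: [-0.8, 0.6, -1.3]
grip_width: 0.01
gripper_force: 40.1
```

>>> {"fn": "send_rows", "kwargs": {
  "deltas": [
    [[0, 0.0014, -0.0004, 0, 0, 0, -1], [0, 0, 0, 0, 0, 0, -1]]
  ]
}}

```text
time_s: 8.78
position: [0.5108, 0.2729, 0.1347]
tool_rot: [[-0.035, 0.965, -0.26], [0.999, 0.034, -0.01], [-0.001, -0.261, -0.965]]
ft_force: [0.9, -0.5, -0.5]
grip_width: 0.0096
gripper_force: 40.1
```

>>> {"fn": "send_rows", "kwargs": {
  "deltas": [
    [[0, 0.0004, 0.0014, 0, 0, 0, -1], [0, 0.0004, 0.0014, 0, 0, 0, -1], [0, 0, 0, 0, 0, 0, -1]]
  ]
}}

```text
time_s: 9.15
position: [0.5104, 0.2729, 0.1322]
tool_rot: [[-0.035, 0.965, -0.261], [0.999, 0.034, -0.01], [-0.001, -0.261, -0.965]]
ft_force: [-3.9, -0.2, 4.0]
grip_width: 0.01
gripper_force: 40.8
```

>>> {"fn": "send_rows", "kwargs": {
  "deltas": [
    [[0, 0.0014, -0.0004, 0, 0, 0, -1], [0, 0, 0, 0, 0, 0, -1]]
  ]
}}

```text
time_s: 9.4
position: [0.5108, 0.273, 0.1322]
tool_rot: [[-0.036, 0.964, -0.264], [0.999, 0.034, -0.011], [-0.001, -0.265, -0.964]]
ft_force: [-9.1, -1.4, 6.7]
grip_width: 0.0101
gripper_force: 41.1
```

>>> {"fn": "send_rows", "kwargs": {
  "deltas": [
    [[0, -0.0008, 0.0002, 0, 0, 0, -1], [0, 0, 0, 0, 0, 0, -0.6], [0, 0, 0, 0, 0, 0, -0.4], [0, 0, 0, 0, 0, 0, -0.2], [0, 0, 0, 0, 0, 0, -0.2], [0, 0, 0, 0, 0, 0, -0.2]]
  ]
}}

```text
time_s: 10.15
position: [0.5115, 0.2729, 0.1318]
tool_rot: [[-0.035, 0.965, -0.26], [0.999, 0.034, -0.01], [-0.001, -0.26, -0.965]]
ft_force: [0.2, 0.2, 0.0]
grip_width: 0.034
gripper_force: 0.0
```

```bash
cat >> h.py <<'E'
def padcheck(a):
    W=a['W'];im=a['image'].astype(int)
    f=np.array([np.cos(np.radians(2)),np.sin(np.radians(2)),0]); c=np.array([.5727,.2775,0]); l=np.array([-f[1],f[0],0])
    q=(W-c); X=q@f; Y=q@l
    b=(im[...,2]>im[...,0]*1.5)&(im[...,2]>40)&(W[...,2]<.16)&(abs(Y)<.1)&(X<-.03)&(X>-.15)
    P=W[b]; n=np.linalg.svd(P-P.mean(0),full_matrices=False)[2][2]; n*=-np.sign(n[0])
    print(len(P),'lean',np.degrees(np.arcsin(n[2])),'yaw',np.degrees(np.arctan2(-n[1],-n[0])),'Y',np.percentile(Y[b],[1,50,99]),'X',np.percentile(X[b],[1,99]),'z',np.percentile(P[:,2],[1,99]))
E
python3 - <<'E'
from h import *
s=telemetry.observe(); print(s['position'],s['grip_width'],s['ft_force'],s['gripper_force'])
a=grab('scene');cv2.imwrite('pics/s5.png',cv2.resize(a['image'][120:320,130:380,::-1],None,fx=3,fy=3));padcheck(a)
E
```

```text
[0.51147131 0.27290694 0.13183803] 0.03401398892274047 [0.17986694 0.15615477 0.02300923] 0.0
2239 lean 15.250364271015307 yaw 2.180825623694147 Y [-0.05216985  0.00289591  0.04784539] X [-0.10320929 -0.06442605] z [0.00775379 0.14171815]
```

View pics/s5.png

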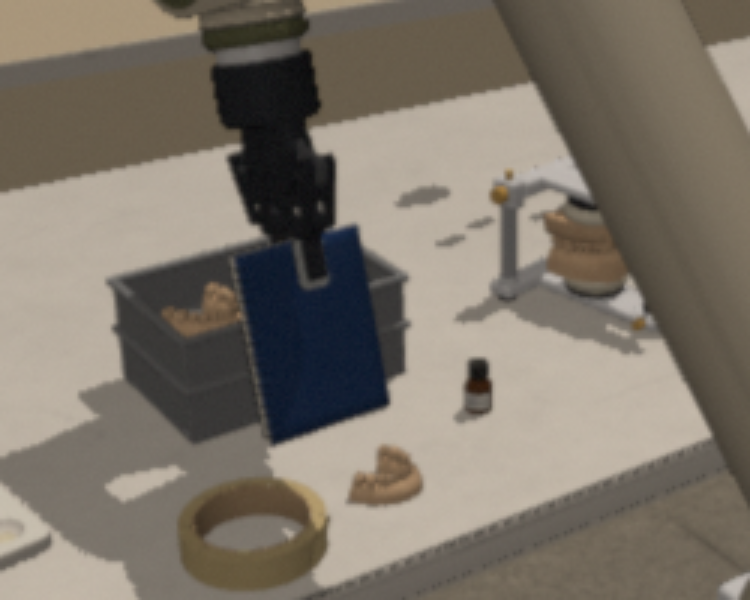

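The pad is released and leans flat on the rim at 15.2 degrees with matching yaw, centred, with its spiral at (250,350). The bottle, small cast and tape are untouched. I retract along the tool axis and head for the articulator.

>>> {"fn": "send_rows", "kwargs": {
  "deltas": [
    [[0, 0, -0.015, 0, 0, 0, -0.2], [0, 0, -0.03, 0, 0, 0, -0.2], [0, 0, -0.04, 0, 0, 0, -0.2], [0, 0, -0.05, 0, 0, 0, 0], [0, 0, -0.03, 0, 0, 0, 0], [0, 0, 0, 0, 0, 0, 0]]
  ]
}}

```text
time_s: 10.95
position: [0.5551, 0.2746, 0.293]
tool_rot: [[-0.035, 0.966, -0.256], [0.999, 0.034, -0.009], [-0.0, -0.256, -0.967]]
ft_force: [-0.2, 1.1, 0.5]
grip_width: 0.0423
gripper_force: 0.0
```

```bash
cat >> h.py <<'E'
def artpose(open_=0,tilt=35,back=0.,hinge=(.588,-.0165,.105),yaw=11.3):
    w=np.radians(yaw); f=np.array([np.cos(w),np.sin(w),0]); l=np.array([-f[1],f[0],0]); k=np.array([0,0,1.])
    o=np.radians(open_); X=np.cos(o)*f-np.sin(o)*k; Z=np.sin(o)*f+np.cos(o)*k   # member axes
    t=np.radians(tilt); z=np.sin(t)*X-np.cos(t)*Z
    tip=np.array(hinge)-.132*X+.004*Z
    return frame(-l,z), tip-z*(.006+back)
E
python3 - <<'E'
from h import *
s=telemetry.observe(); print(s['time_s'],s['position'],s['grip_width'],np.array(s['q']).round(1))
padcheck(grab('scene'))
R,p=artpose(back=.12);print(p); plan(12,R,p)
E
```

```text
10.95 [0.55507911 0.27464967 0.29302519] 0.04234335485581797 [ 14.2  34.3  48.2   3.3 112.   13.1]
2441 lean 15.185233353172782 yaw 2.2399668869863327 Y [-0.05240103 -0.00070913  0.04768182] X [-0.10352439 -0.06455547] z [0.00782963 0.14199322]
[ 0.38768922 -0.05652604  0.21221316]
12 x [-0.0343, 0.0039, -0.0021, -0.0536, 0.0574, 0.1083]
```

Run:
```python
from h import *
s=telemetry.observe();T=mat(np.array(s['tool_rot']),s['position'])
r=np.array([-.0343,.0039,-.0021,-.0536,.0574,.1083])
for i in range(12):
    T=T@mat(Ro.from_rotvec(r[3:]).as_matrix(),r[:3]); print(i,T[:3,3].round(3),'tip',(T@[0,0,.03,1])[:3].round(3),'body',(T@[0,0,-.25,1])[:3].round(3))
```

```text
0 [0.56  0.24  0.292] tip [0.554 0.242 0.263] body [0.611 0.229 0.537]
1 [0.561 0.206 0.292] tip [0.557 0.209 0.263] body [0.598 0.182 0.539]
2 [0.559 0.171 0.292] tip [0.556 0.176 0.262] body [0.579 0.137 0.538]
3 [0.552 0.138 0.29 ] tip [0.552 0.143 0.26 ] body [0.554 0.094 0.536]
4 [0.541 0.105 0.286] tip [0.543 0.111 0.257] body [0.525 0.055 0.531]
5 [0.527 0.074 0.281] tip [0.531 0.08  0.252] body [0.492 0.02  0.523]
6 [0.51  0.045 0.274] tip [0.516 0.051 0.246] body [ 0.455 -0.01   0.512]
7 [0.489 0.018 0.266] tip [0.498 0.025 0.238] body [ 0.416 -0.036  0.498]
8 [ 0.466 -0.006  0.255] tip [0.477 0.    0.228] body [ 0.375 -0.057  0.482]
9 [ 0.441 -0.026  0.243] tip [ 0.455 -0.021  0.216] body [ 0.332 -0.072  0.463]
10 [ 0.415 -0.043  0.228] tip [ 0.43  -0.039  0.203] body [ 0.289 -0.081  0.441]
11 [ 0.387 -0.057  0.212] tip [ 0.404 -0.053  0.188] body [ 0.247 -0.085  0.417]
```

>>> {"fn": "send_rows", "kwargs": {
  "deltas": [
    [[-0.0343, 0.0039, -0.0021, -0.0536, 0.0574, 0.1083, 0], [-0.0343, 0.0039, -0.0021, -0.0536, 0.0574, 0.1083, 0], [-0.0343, 0.0039, -0.0021, -0.0536, 0.0574, 0.1083, 0], [-0.0343, 0.0039, -0.0021, -0.0536, 0.0574, 0.1083, 0], [-0.0343, 0.0039, -0.0021, -0.0536, 0.0574, 0.1083, 0], [-0.0343, 0.0039, -0.0021, -0.0536, 0.0574, 0.1083, 0], [-0.0343, 0.0039, -0.0021, -0.0536, 0.0574, 0.1083, 0], [-0.0343, 0.0039, -0.0021, -0.0536, 0.0574, 0.1083, 0], [-0.0343, 0.0039, -0.0021, -0.0536, 0.0574, 0.1083, 0], [-0.0343, 0.0039, -0.0021, -0.0536, 0.0574, 0.1083, 0], [0, 0, 0, 0, 0, 0, 0], [0, 0, 0, 0, 0, 0, 0]]
  ]
}}

```text
time_s: 12.5
position: [0.4414, -0.0261, 0.2427]
tool_rot: [[0.794, 0.424, 0.436], [0.384, -0.905, 0.183], [0.472, 0.022, -0.881]]
ft_force: [0.6, -0.6, 0.9]
grip_width: 0.0428
gripper_force: 0.0
```

Run:
```python
from h import *
s=telemetry.observe(); print(s['time_s'],s['position'],np.array(s['q']).round(1))
R,p=artpose(back=.08);print(p); plan(4,R,p)
```

```text
12.5 [ 0.44144391 -0.0260649   0.24265595] [-31.2   3.6 106.8  27.7  55.4  20.3]
[ 0.41018752 -0.05203044  0.17944708]
4 x [-0.0164, 0.0032, 0.0087, -0.0269, 0.0289, 0.0543]
```

>>> {"fn": "send_rows", "kwargs": {
  "deltas": [
    [[-0.0164, 0.0032, 0.0087, -0.0269, 0.0289, 0.0543, 0], [-0.0164, 0.0032, 0.0087, -0.0269, 0.0289, 0.0543, 0], [-0.0164, 0.0032, 0.0087, -0.0269, 0.0289, 0.0543, 0], [-0.0164, 0.0032, 0.0087, -0.0269, 0.0289, 0.0543, 0], [0, 0, 0, 0, 0, 0, 0], [0, 0, 0, 0, 0, 0, 0]]
  ]
}}

```text
time_s: 13.25
position: [0.4109, -0.0524, 0.1803]
tool_rot: [[0.802, 0.198, 0.563], [0.162, -0.98, 0.113], [0.574, 0.001, -0.819]]
ft_force: [-0.5, -0.0, 0.9]
grip_width: 0.0424
gripper_force: 0.0
```

Run:
```python
from h import *
s=telemetry.observe(); print(s['time_s'],s['position'],np.array(s['q']).round(1))
R,p=artpose(back=.08); plan(1,R,p); R,p=artpose(); plan(4,R,p)
a=grab('scene');b=grab('top')
np.savez('pre.npz',a=a['W'],b=b['W'])
i1=cv2.resize(a['image'][120:270,220:400,::-1],None,fx=2.6,fy=2.6);i2=cv2.resize(b['image'][140:240,290:375,::-1],None,fx=3.7,fy=3.7)
i2=cv2.copyMakeBorder(i2,0,max(0,i1.shape[0]-i2.shape[0]),0,0,cv2.BORDER_CONSTANT)[:i1.shape[0]]
cv2.imwrite('pics/s6.png',np.hstack([i1,i2]))
```

```text
13.25 [ 0.41092032 -0.05237015  0.18027417] [-39.5   5.2 122.   45.9  38.3   5.8]
1 x [-0.001, -0.0005, 0.0003, 0.0, -0.001, 0.002]
4 x [-0.0003, -0.0001, 0.0201, 0.0, -0.0003, 0.0005]
```

View pics/s6.png

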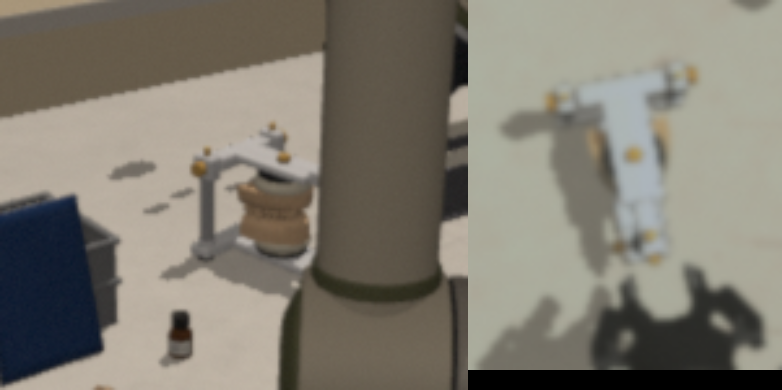

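The top crop shows the open fingers at about (630,285) and (692,270), straddling the line of the tongue that ends at (650,255). I check the centring in tool coordinates.

Run:
```python
from h import *
s=telemetry.observe(); T=np.array(s['tool_rot']);p=np.array(s['position'])
W=np.nanmean([grab('top')['W'] for _ in range(3)],0)[140:240,290:375].reshape(-1,3)
Q=(W-p)@T
t=(W[:,2]>.112)&(W[:,2]<.124)&(W[:,0]<.485)&(W[:,0]>.445); print('tongue y in tool: %d'%t.sum(),np.percentile(Q[t,1],[0,3,50,97,100]),'mean',Q[t,1].mean())
bw=(W[:,2]>.109)&(W[:,2]<.12)&(W[:,0]<.56)&(W[:,0]>.495)
print('bow',bw.sum(),np.percentile(Q[bw,1],[1,50,99]),Q[bw,1].mean(),'slope deg',np.degrees(np.polyfit(Q[bw,0],Q[bw,1],1)[0]))
g=(W[:,2]>.14)&(W[:,2]<.22)&(Q[:,2]>-.03)&(Q[:,2]<.02);y=Q[g,1]
print('fingers',g.sum(),'left',np.percentile(y[y<0],[2,98]),'right',np.percentile(y[y>0],[2,98]))
```

```text
tongue y in tool: 70 [-9.34549407e-03 -8.82887047e-03  5.46652551e-05  9.85051983e-03
  1.06378446e-02] mean 0.00043234990585703457
bow 244 [-1.93726088e-02 -7.76156621e-06  1.99152002e-02] 9.931624650848037e-05 slope deg -5.102644243374283
fingers 104 left [-0.04878279 -0.02244018] right [0.02052537 0.04889175]
```

>>> {"fn": "send_rows", "kwargs": {
  "deltas": [
    [[0, 0, 0.02, 0, 0, 0, 0], [0, 0, 0.02, 0, 0, 0, 0], [0, 0, 0.02, 0, 0, 0, 0], [0, 0, 0.01, 0, 0, 0, 0], [0, 0, 0.01, 0, 0, 0, 0], [0, 0, 0, 0, 0, 0, 0], [0, 0, 0, 0, 0, 0, 0]]
  ]
}}

```text
time_s: 14.38
position: [0.455, -0.0434, 0.1144]
tool_rot: [[0.803, 0.196, 0.563], [0.16, -0.981, 0.112], [0.574, 0.0, -0.819]]
ft_force: [0.5, 0.3, -0.5]
grip_width: 0.0424
gripper_force: 0.0
```

Run:
```python
from h import *
s=telemetry.observe(); print(s['time_s'],s['position'],s['ft_force'],np.array(s['q']).round(1))
R,p=artpose(); plan(1,R,p)
b=grab('top');cv2.imwrite('pics/t7.png',cv2.resize(b['image'][140:240,290:375,::-1],None,fx=6,fy=6))
```

```text
14.375 [ 0.45502075 -0.04335271  0.11440435] [ 0.45892622  0.337467   -0.46347606] [-32.9  18.  122.5  63.1  26.6  -8.9]
1 x [-0.0001, -0.0003, 0.0005, 0.0005, -0.0009, -0.0002]
```

View pics/t7.png

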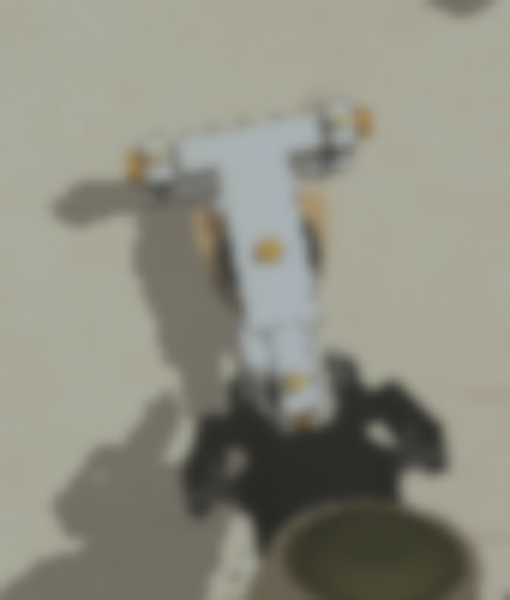

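The fingers at about (240,380) and (340,370) sit on either side of the tongue, clear of the bow and the casts. Closing.

>>> {"fn": "send_rows", "kwargs": {
  "deltas": [
    [[0, 0, 0, 0, 0, 0, -0.5], [0, 0, 0, 0, 0, 0, -1], [0, 0, 0, 0, 0, 0, -1], [0, 0, 0, 0, 0, 0, -1], [0, 0, 0, 0, 0, 0, -1]]
  ],
  "squeeze": 70
}}

```text
time_s: 15.05
position: [0.4552, -0.0448, 0.1147]
tool_rot: [[0.803, 0.194, 0.564], [0.161, -0.981, 0.108], [0.574, 0.004, -0.819]]
ft_force: [-7.9, -9.3, 6.1]
grip_width: 0.0188
gripper_force: 68.0
```

Run:
```python
from h import *
s=telemetry.observe(); print(s['time_s'],s['position'],s['ft_force'],s['wrist_torque'],s['grip_width'])
T=mat(np.array(s['tool_rot']),s['position']); np.save('T0.npy',T)
h=np.array([.588,-.0165,.105]); w=np.radians(11.3); l=np.array([-np.sin(w),np.cos(w),0])
Rr=Ro.from_rotvec(l*np.radians(45)).as_matrix(); G=mat(Rr,h-Rr@h); E=G@T; print(E.round(3)); plan(24,E[:3,:3],E[:3,3])
```

```text
15.05 [ 0.45515026 -0.04478041  0.11466463] [-7.91051338 -9.27933838  6.12551002] [-0.88862277  0.64382649 -0.20662279] 0.01883123109932723
[[ 0.966  0.197 -0.168  0.501]
 [ 0.193 -0.98  -0.038 -0.036]
 [-0.173  0.005 -0.985  0.208]
 [ 0.     0.     0.     1.   ]]
24 x [0.0029, 0.0, -0.0034, 0.0, -0.0327, -0.0002]
```

>>> {"fn": "send_rows", "kwargs": {
  "deltas": [
    [[0, 0.001, 0, 0, 0, 0, -1], [0.0029, 0, -0.0034, 0, -0.0327, 0, -1], [0.0029, 0, -0.0034, 0, -0.0327, 0, -1], [0.0029, 0, -0.0034, 0, -0.0327, 0, -1], [0.0029, 0, -0.0034, 0, -0.0327, 0, -1], [0, 0, 0, 0, 0, 0, -1]]
  ]
}}

```text
time_s: 15.8
position: [0.4575, -0.0444, 0.1321]
tool_rot: [[0.87, 0.196, 0.453], [0.175, -0.981, 0.088], [0.462, 0.002, -0.887]]
ft_force: [-5.1, -7.9, 1.2]
grip_width: 0.0191
gripper_force: 69.1
```

```bash
cat >> h.py <<'E'
def arc(deg,N):
    T0=np.load('T0.npy'); s=telemetry.observe(); T=mat(np.array(s['tool_rot']),s['position'])
    rv=Ro.from_matrix(T[:3,:3]@T0[:3,:3].T).as_rotvec(); w=np.radians(11.3); l=np.array([-np.sin(w),np.cos(w),0])
    print(s['time_s'],'turned deg',np.degrees(rv@l),np.degrees(rv).round(2),s['position'],'F',s['ft_force'],'M',s['wrist_torque'],s['grip_width'],s['gripper_force'],np.array(s['q']).round(1))
    h=np.array([.588,-.0165,.105]); Rr=Ro.from_rotvec(l*np.radians(deg)).as_matrix(); E=mat(Rr,h-Rr@h)@T0
    M=np.degrees(np.arctan2(T[2,3]-.105,(h-T[:3,3])@[np.cos(w),np.sin(w),0])-np.arctan2(T0[2,3]-.105,(h-T0[:3,3])@[np.cos(w),np.sin(w),0])); print('by position',M)
    plan(N,E[:3,:3],E[:3,3])
E
python3 -c "
from h import *
arc(45,20)"
```

```text
15.8 turned deg 7.556279314096588 [-1.38  7.43  0.11] [ 0.4574716  -0.0443612   0.13214272] F [-5.08115386 -7.88477382  1.21396603] M [-0.76957051  0.6896165  -0.03902712] 0.01907344539000369 69.13155198097229 [-29.6  15.5 116.   34.8  31.8  21.9]
by position 7.425794462132448
20 x [0.0029, 0.0, -0.0034, -0.0001, -0.0327, -0.0001]
```

>>> {"fn": "send_rows", "kwargs": {
  "deltas": [
    [[0.0029, 0, -0.0034, 0, -0.0327, 0, -1], [0.0029, 0, -0.0034, 0, -0.0327, 0, -1], [0.0029, 0, -0.0034, 0, -0.0327, 0, -1], [0.0029, 0, -0.0034, 0, -0.0327, 0, -1], [0.0029, 0, -0.0034, 0, -0.0327, 0, -1], [0.0029, 0, -0.0034, 0, -0.0327, 0, -1], [0.0029, 0, -0.0034, 0, -0.0327, 0, -1], [0.0029, 0, -0.0034, 0, -0.0327, 0, -1], [0.0029, 0, -0.0034, 0, -0.0327, 0, -1], [0.0029, 0, -0.0034, 0, -0.0327, 0, -1], [0, 0, 0, 0, 0, 0, -1]]
  ]
}}

```text
time_s: 17.18
position: [0.4728, -0.0412, 0.1738]
tool_rot: [[0.969, 0.196, 0.148], [0.194, -0.981, 0.028], [0.151, 0.002, -0.989]]
ft_force: [-9.2, -5.6, 6.8]
grip_width: 0.0189
gripper_force: 70.1
```

```bash
python3 -c "
from h import *
arc(45,10)"
```

```text
17.175 turned deg 26.391732111122305 [-5.02 25.91  0.08] [ 0.47280977 -0.04119745  0.17377864] F [-9.24628297 -5.625268    6.78160717] M [-0.65403129  0.83036511  0.16323982] 0.01891185851013899 70.09574890136719 [-21.7  16.3  98.8   5.5  57.7  54.4]
by position 26.209345992472006
10 x [0.0029, 0.0, -0.0034, -0.0003, -0.0325, -0.0001]
```

>>> {"fn": "send_rows", "kwargs": {
  "deltas": [
    [[0.0029, 0, -0.0034, 0, -0.0325, 0, -1], [0.0029, 0, -0.0034, 0, -0.0325, 0, -1], [0.0029, 0, -0.0034, 0, -0.0325, 0, -1], [0.0029, 0, -0.0034, 0, -0.0325, 0, -1], [0.0029, 0, -0.0034, 0, -0.0325, 0, -1], [0.0029, 0, -0.0034, 0, -0.0325, 0, -1], [0.0029, 0, -0.0034, 0, -0.0325, 0, -1], [0.0029, 0, -0.0034, 0, -0.0325, 0, -1], [0.0029, 0, -0.0034, 0, -0.0325, 0, -1], [0.0029, 0, -0.0034, 0, -0.0325, 0, -1], [0, 0, 0, 0, 0, 0, -1], [0, 0, 0, 0, 0, 0, -1]]
  ]
}}

```text
time_s: 18.68
position: [0.5006, -0.0354, 0.2086]
tool_rot: [[0.966, 0.195, -0.169], [0.192, -0.981, -0.035], [-0.172, 0.001, -0.985]]
ft_force: [-8.7, -1.5, 10.6]
grip_width: 0.0188
gripper_force: 70.3
```

Run:
```python
from h import *
arc(45,1)
a=grab('scene'); padcheck(a)
i1=cv2.resize(a['image'][110:310,170:400,::-1],None,fx=3,fy=3); cv2.imwrite('pics/s8.png',i1)
# bow plane: angle from top depth
W=np.nanmean([grab('top')['W'] for _ in range(3)],0)[140:220,295:370].reshape(-1,3)
w=np.radians(11.3);h=np.array([.588,-.0165,.105]);X=(W-h)@[np.cos(w),np.sin(w),0];Y=(W-h)@[-np.sin(w),np.cos(w),0];Z=W[:,2]-.105
m=(abs(Y)<.017)&(Z>.01)&(abs(Z+X-.013)<.012)&(X<-.01)&(X>-.08)
k=np.polyfit(X[m],Z[m],1);k2=np.polyfit(Z[m],X[m],1);print(m.sum(),'bow angle',np.degrees(np.arctan(-k[0])),np.degrees(np.arctan(-1/k2[0])),'offset',k[1]/np.hypot(1,k[0]))
```

```text
18.675 turned deg 44.994795812127215 [-8.610e+00  4.416e+01 -1.000e-02] [ 0.50055728 -0.03542414  0.20855024] F [-8.65794329 -1.50400169 10.5803314 ] M [-0.32922233  1.18717297  0.29531676] 0.018782719576149794 70.30638098716736 [-15.4  23.3  80.8  -4.5  84.7  64.1]
by position 45.10639077015616
1 x [0.0004, 0.0003, 0.0006, -0.0034, -0.0001, -0.001]
2339 lean 15.07395724693504 yaw 2.2415676402954996 Y [-0.05135751  0.00082557  0.04767477] X [-0.10266602 -0.06444941] z [0.00905887 0.14196615]Traceback (most recent call last):
  File "<stdin>", line 9, in <module>
    raise TypeError("expected non-empty vector for x")
TypeError: expected non-empty vector for x
```

View pics/s8.png

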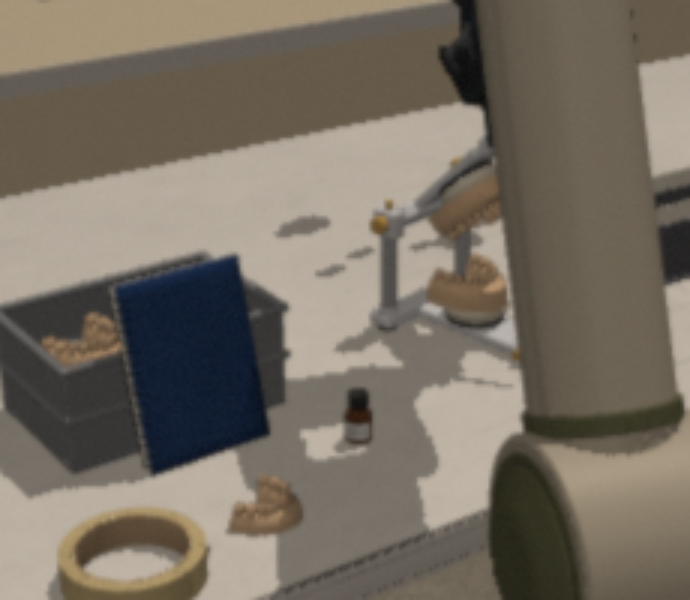

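The upper member is open and clear of the lower cast: the bow rises from (400,215) to (490,150), and the gripper holds the tongue behind the arm. The pad still stands, and the bystanders have not moved. One independent check of the angle from depth follows.

Run:
```python
from h import *
W=np.nanmean([grab('scene')['W'] for _ in range(4)],0)[140:200,290:345].reshape(-1,3); W=W[~np.isnan(W[:,0])]
w=np.radians(11.3);h=np.array([.588,-.0165,.105]);X=(W-h)@[np.cos(w),np.sin(w),0];Y=(W-h)@[-np.sin(w),np.cos(w),0];Z=W[:,2]-.105
# upper envelope of the member's visible side: bow top line
m=(abs(Y)<.03)&(X<-.005)&(X>-.08)&(Z>0)
a=np.c_[X,Y,Z][m]; print(len(a))
for x0 in np.arange(-.08,-.01,.01):
    q=a[abs(a[:,0]-x0)<.005]
    if len(q): print(x0.round(3),len(q),'Ztop',np.percentile(q[:,2],95).round(4),'bow-frame height',((q[:,2]+q[:,0])/2**.5).max().round(4))
u=(a[:,0]+a[:,2])/2**.5; k=(u>.004)&(u<.014); p=np.polyfit(*(a[k][:,[0,2]]-a[k][:,[0,2]].mean(0)).T,1); d=np.linalg.svd(a[k][:,[0,2]]-a[k][:,[0,2]].mean(0))[2][0]; print(k.sum(),'angle',np.degrees(np.arctan(-d[1]/d[0])))
arc(45,1)
```

```text
430
-0.08 43 Ztop 0.0724 bow-frame height 0.0014
-0.07 133 Ztop 0.0785 bow-frame height 0.0112
-0.06 103 Ztop 0.0706 bow-frame height 0.0108
-0.05 45 Ztop 0.0608 bow-frame height 0.0096
-0.04 25 Ztop 0.0571 bow-frame height 0.0157
-0.03 17 Ztop 0.0543 bow-frame height 0.0167
-0.02 18 Ztop 0.0317 bow-frame height 0.0102
-0.01 46 Ztop 0.0208 bow-frame height 0.0094
60 angle 45.82178875015167
19.075 turned deg 44.983586339271405 [-8.600e+00  4.415e+01 -2.000e-02] [ 0.50053668 -0.03542754  0.20854445] F [-8.09089772 -1.292283   10.50765153] M [-0.35993535  1.11760942  0.31201825] 0.019038221826623937 70.24795889854431 [-15.5  23.3  80.9  -4.5  84.7  64.1]
by position 45.09819139730832
1 x [0.0004, 0.0003, 0.0006, -0.0035, -0.0003, -0.0011]
```

Bow top height in the 45-degree frame stays near 9–11 mm along its length, and the shut value was 9 mm. That agrees with 45 degrees, and everything is steady, so I hand in.

```bash
python3 -c "
from h import *
print(env.close_job())"
```

```text
the job is handed in; nothing more can be done
None
```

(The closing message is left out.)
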